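Strip a fan-cooled controller board down for repair

ROBOT

A 7-joint arm with a two-finger parallel gripper is mounted at the origin on a cart in front of the work surface, level with it; the furniture and walls round the work are solid. World frame = base frame: x ahead of the robot, y to its left, z up, the work surface at z = 0. Lengths are in m, angles in rad, forces in N, time in s.
With the tool pointing down it reaches from about 0.4 to 0.85 m from the base axis. Payload 10.4 kg.
Tool frame: the origin (TCP) lies at the centre of the arm's flange, where the gripper is bolted on; the fingertips stand 182 mm ahead of it and the grasp point (between the pads) lies r.grasp_offset ahead of it (r.grasp_offset is the distance from the TCP to the grasp point, in m); z points along the fingers, y is the line along which they close (so a half turn about z gives the same grasp; the last joint's range is limited). The gripper opens to 87 mm and grips with 3 to 60 N. Pads are 19 mm wide; open, the fingers measure 117 mm over their backs; the gripper's body (75 mm by 190 mm) begins 51 mm behind the grasp point.
Start: joints at [-1.142, 0.332, -0.065, 1.46, 0.022, 1.35, -0.088], TCP at [0.273, 0.562, 0.405] pointing down, gripper open.
Joint ranges: [-2.6, 2.6], [-0.5, 2.12], [-1.47, 1.34], [0.16, 2.42], [-1.27, 4.41], [0.06, 2.06], [-2.6, 2.6]. Speed limits (rad/s): [2.22, 2.22, 2.79, 2.79, 3.14, 3.14, 3.14].

INTERFACE

Orientations are given as a unit quaternion [x, y, z, w].
In Python, from bench import status, vision, job, spotter, r gives the robot as it stands. The module is installed in compiled form; this text tells all that it offers.
- The arm moves only by the tool play_rows, never from a script. Its argument "series" is a list of rows, each a list of 6 numbers: the shift along the tool's x, y, z each as a share of 150 mm, from -1 to 1, then the turn, a rotation vector about the tool's x, y, z each as a share of 30 degrees, from -1 to 1. In form: [[x, y, z, ax, ay, az], ...]. A call has 1 to 5 rows; each row is the pose to reach, as a shift and turn from the pose commanded when the call began, along the tool's axes at that moment; what a row does not reach only later rows make up. A row lasts 1/10 s, in which the tool goes at most 50 mm and 8.59 degrees, less where a joint would pass 70% of its speed; a pose out of reach is approached as far as the arm can. A call with a number of a shift or a turn outside -1 to 1 is refused whole. A call with a gripper value outside its range is refused whole. "fingers" is the opening, from -1 (shut) to 1 (fully open), set as the call begins (left out, the last holds). The fingers move at their own pace and stop on an object; "squeeze" is the grip in N (left out, the last holds). Time passes only in rows, so rows that repeat a pose let the fingers close. It gives the time, the measured TCP pose, the force, the opening and the grip force at its end, in the units of the state.
- status.read_state(): the state, without advancing time (a new reading comes with each control period).
- vision.camera(name): name is "side" or "top"; returns the picture (480x640x3 uint8, blue, green, red); there is no depth.
- vision.calibration(name): a dict with "fx", "fy", "cx", "cy" (pixels), "rvec" (rotation vector, rad) and "tvec" (3), from world to camera coordinates, as OpenCV has them. Camera axes: x right, y down, z forward; pixel columns grow to the right and rows downward; lengths in m; the calibration is good to about 2 mm. A picture is of the moment at which its call begins. calibration takes no time and is no camera call.
- job.close_job(): hands the job in; it is judged then, once.
Trained networks look in the newest picture that a camera, given by its name, has taken for a name from the list of things; names that differ only in an ending like _2 or _b are one class to them, and where a whole thing is asked for, a point or a joint stands for the part that bears it (a point fixed in the world has none). Each returns a list of dicts, best first, with "conf" (0 to 1); they miss things now and then, are a little off and sometimes report something else, mostly with a low value. They report only what shows in the picture. A call takes as long as a camera call. They do not tell look-alikes from the thing itself.
- spotter.boxes_of(camera, name): "point" ([x, y, z] in m, in world coordinates, good to about 4 mm: the middle of the surface that is visible of it).
- spotter.regions_of(camera, name): "pixels" (480x640 bool, what is visible of it).
The state is a dict: "time": time; "joint_positions": joint angles; "joint_vel": joint speeds; "joint_torque": joint torques, N m; "ee_pos": TCP position; "eef_rot": TCP orientation; "ft_force": force on the tool from outside, world axes, zero at the start; "torque": the same for the moment, N m; "width": finger opening in m; "grip_force": force on a finger pad.
Only numpy, scipy, OpenCV 4.12 (cv2) and the standard library are available. Lean on these libraries where they do the work, as an engineer would, in place of code of your own. Each camera call takes 0.05 s, during which the arm holds its last target. There are 200 camera calls.

TASK

The screws are already out of the fan-cooled controller stack on the aluminium plate. Take it apart from the top, one piece at a time and never lifting a piece with another still on it: the fan goes into the small square tray, the heat sink into the largest tray, the plug-in terminal block into the narrow tray, and last the bare circuit board, lifted straight up off its pins, goes component side up onto the two rods of the board clamp, lengthwise and centred between the jaws. Set each one down flat and gently, without dropping it.

Things in the scene. Friction and masses are not known exactly. Their poses are not given: they have to be found in the camera images.
- fan: Black axial cooling fan, square frame 30 x 30 mm, 15 mm tall, round rotor on top. Origin: centre of its underside, z up, x and y along the frame sides. At the start it lies loose on top of the heat sink. Take it across two facing sides of the frame.
- heat_sink: Finned bare aluminium heat sink, 50 (x) x 46 (y) x 24 mm tall: 5 mm base, fins along y. Origin: centre of its underside, z up. At the start it lies loose on the board's power chip, its underside 7 mm above the board's underside, at y = +10 mm of the board. Take it across x (50 mm; outer fins flat and stiff); across y the terminal block is in a finger's way.
- terminal_block: Grey plug-in terminal block, six screws on top, 36 (x) x 12 (y) x 18 mm tall. Origin: centre of its underside, z up. At the start it stands loosely in a low header on the board (walls 4 mm high along its long sides, 1.7 mm play), underside 5 mm above the board's underside, at y = -29 mm of the board; pulls straight up. Its two ends (36 mm, along x) are free to grip.
- circuit_board: Green circuit board 60 (x) x 80 (y) x 3 mm; its own chip, header and connector rise to 9 mm. Origin: centre of its underside, z up. At the start on four standoffs, underside 22 mm above the table, loose on pins through its corner holes that end 6 mm above its underside: lifts straight up. Grip the bare edges of its long sides (60 mm, along x) at mid length; 14 mm free below there.
- base_plate: Fixed aluminium plate 90 mm (x) x 116 mm (y) x 8 mm on the table, carrying the stack at the start: four brass standoffs up to 22 mm at x = +-21.5, y = +-31.5 mm. Origin: centre of its underside, z up.
- small_tray: Fixed black antistatic tray, the small square one: inside 48 x 48 mm, floor 2 mm above its underside, walls 3 mm thick, 7 mm high overall. Place of the fan. Origin: centre of its underside, z up.
- large_tray: Fixed black antistatic tray, the largest: inside 68 mm (x) x 64 mm (y), floor 2 mm above its underside, walls 3 mm thick, 7 mm high overall. Place of the heat sink. Origin: centre of its underside, z up.
- narrow_tray: Fixed black antistatic tray, the narrow oblong one: inside 54 mm (x) x 30 mm (y), floor 2 mm above its underside, walls 3 mm thick, 7 mm high overall. Place of the terminal block. Origin: centre of its underside, z up.
- board_clamp: Fixed light grey board clamp, 75 (x) x 164 mm (y), base 7 mm thick, brass knob at its -y end. Two rods along y at x = +-22 mm, tops 16.5 mm up, bear the board. Fixed jaw (21 mm high) begins at y = +63 mm; sliding jaw (23 mm high, stands open) ends at y = -35 mm: the middle of the gap is x = 0, y = +14 mm. Origin: centre of its underside, z up.
Mind the look-alikes: they are no part of the job. Leave any red look-alike of the heat_sink alone.

How it is judged:
By the outcome, as a careful person would: the job done as asked, in the order asked, and still so for the second after the job is handed in, with the robot touching nothing.
It also fails if it takes over 136 s, if anything falls off the work surface, if the arm or the gripper's body presses on something with over 40 N, if the wrist force passes 120 N, or if a joint passes its speed limit or range.

## Working session

There is one attempt and no reset: what is moved stays moved. The work goes in short steps, Python scripts to look and compute and a tool call to move; the robot and the scene stay as the last step left them, time stands still between calls to the robot, and variables do not carry over. Pictures are saved under pics/ and viewed, at most 14 in all, crops included, and the job is handed in when it is done.

Besides the shell and the picture viewer there is one more tool, called after ">>>" as name([rows], argument=value, ...), one row to a line, values as JSON. play_rows: Moves the arm, as the interface text tells. Shift numbers are shares of 150 mm and turn numbers shares of 30 degrees, none past 1 either way. Its arguments: {"type":"object","properties":{"series":{"type":"array","items":{"type":"array","items":{"type":"number"}}},"fingers":{"type":"number"},"squeeze":{"type":"number"}},"required":["series"]}

```bash
mkdir -p pics; cat > h.py <<'E'
import numpy as np, cv2
from scipy.spatial.transform import Rotation as R
from bench import status, vision, job, spotter, r
def cal(n):
    c=vision.calibration(n); K=np.array([[c['fx'],0,c['cx']],[0,c['fy'],c['cy']],[0,0,1.]])
    return K,np.array(c['rvec'],float).reshape(3,1),np.array(c['tvec'],float).reshape(3,1)
def proj(n,p):
    K,rv,t=cal(n); return cv2.projectPoints(np.array(p,float).reshape(-1,1,3),rv,t,K,None)[0].reshape(-1,2)
def unproj(n,px,z):
    K,rv,t=cal(n); M=cv2.Rodrigues(rv)[0]; px=np.array(px,float).reshape(-1,2)
    d=(np.linalg.inv(K)@np.c_[px,np.ones(len(px))].T); d=(M.T@d).T; o=(-M.T@t).ravel()
    return o+d*((z-o[2])/d[:,2])[:,None]
E
python3 - <<'E'
from h import *
for n in ['side','top']:
    cv2.imwrite(f'pics/{n}0.png',vision.camera(n)); K,rv,t=cal(n); print(n,K[0,0],(-cv2.Rodrigues(rv)[0].T@t).ravel())
for k in ['fan','heat_sink','terminal_block','circuit_board','base_plate','small_tray','large_tray','narrow_tray','board_clamp']:
    for n in ['top','side']:
        for d in spotter.boxes_of(n,k)[:4]: print(k,n,round(d['conf'],2),np.round(d['point'],3),proj(n,d['point']).round()[0])
s=status.read_state(); print(s, r.grasp_offset)
E
```

```text
side 488.0459183532723 [0.51995316 0.7620407  0.55347818]
top 486.4288577026176 [0.35406169 0.00227255 0.94354027]
fan top 0.57 [0.476 0.179 0.066] [216. 244.]
fan top 0.44 [ 0.474 -0.158  0.006] [396. 245.]
fan top 0.22 [0.466 0.172 0.042] [223. 251.]
fan side 0.67 [0.472 0.182 0.066] [343. 302.]
heat_sink top 0.9 [ 0.323 -0.136  0.02 ] [389. 324.]
heat_sink top 0.79 [0.466 0.173 0.046] [221. 251.]
heat_sink top 0.78 [0.337 0.17  0.012] [226. 320.]
heat_sink side 0.87 [0.346 0.175 0.021] [421. 318.]
heat_sink side 0.69 [0.472 0.192 0.043] [343. 318.]
heat_sink side 0.66 [ 0.324 -0.125  0.021] [401. 222.]
terminal_block top 0.48 [0.487 0.137 0.05 ] [241. 238.]
circuit_board top 0.62 [0.471 0.153 0.027] [234. 249.]
circuit_board side 0.6 [0.482 0.193 0.027] [337. 327.]
base_plate top 0.6 [0.468 0.157 0.01 ] [233. 252.]
base_plate top 0.26 [ 0.631 -0.002  0.005] [314. 169.]
base_plate side 0.85 [0.479 0.203 0.012] [340. 338.]
small_tray top 0.55 [ 0.648 -0.192 -0.002] [408. 160.]
small_tray side 0.54 [ 0.649 -0.186  0.005] [251. 220.]
small_tray side 0.33 [0.471 0.184 0.067] [344. 303.
[... 525 characters left out ...]
ons': array([-1.14159423,  0.33219379, -0.06468617,  1.46009555,  0.02158542,
        1.34990233, -0.08848622]), 'joint_vel': array([ 0.0016192 , -0.00063419, -0.00194562,  0.00093303,  0.00091945,
        0.00088717,  0.00044139]), 'joint_torque': array([ 2.82473902e-04, -6.23040390e+01,  2.49459880e-02, -3.90135419e+01,
       -6.10090024e-02,  3.14647460e-02, -9.55736226e-06]), 'ee_pos': array([0.272861  , 0.5622982 , 0.40478149]), 'eef_rot': array([ 2.23984283e-01,  9.74592755e-01,  4.88647777e-05, -3.76212307e-06]), 'ft_force': array([-0.47434378, -0.50023709, -0.44188191]), 'torque': array([ 0.0218842 ,  0.00719559, -0.02787327]), 'grip_force': 0.0, 'width': 0.08694477337349908} 0.1635
```

View pics/top0.png

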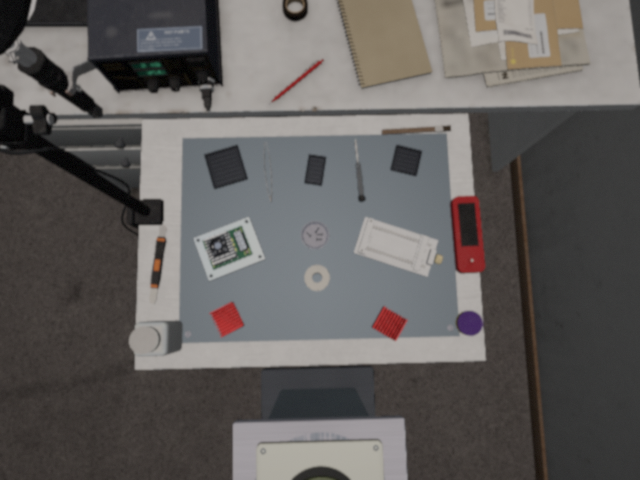

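View pics/side0.png

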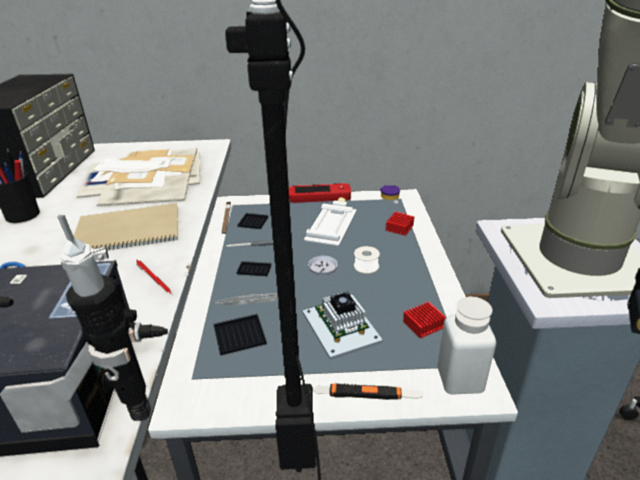

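The top view shows the real stack at (228,248). The two red look-alike heat sinks are at (228,318) and (389,323). The trays are at (226,167) large, (315,170) narrow and (406,160) small, and the clamp is at (397,246) with its knob at (438,259). There is a tall mast at (148,212) and a bottle at (148,340) to keep clear of. Candidates for the heat sink are (222,250), (228,318) and (389,323). I choose (222,250), the bare aluminium one under the fan.

```bash
python3 - <<'E'
from h import *
T=cv2.imread('pics/top0.png'); S=cv2.imread('pics/side0.png')
a=cv2.resize(T[205:290,180:275],None,fx=6,fy=6,interpolation=cv2.INTER_CUBIC)[:510,:400]
a=cv2.resize(T[212:284,188:268],(400,360),interpolation=cv2.INTER_CUBIC)
b=cv2.resize(S[280:360,300:388],(396,360),interpolation=cv2.INTER_CUBIC)
c=cv2.resize(T[212:280,350:450],(400,272),interpolation=cv2.INTER_CUBIC)
d=cv2.resize(T[140:194,200:300],(396,214),interpolation=cv2.INTER_CUBIC)
top=np.hstack([a,b]); m=np.hstack([c[:240],d[:214].copy() if 0 else cv2.resize(d,(396,240))])
cv2.imwrite('pics/crop1.png',np.vstack([top,m]))
def rect(mask,z,name,n='top'):
    cs,_=cv2.findContours(mask.astype('uint8'),cv2.RETR_EXTERNAL,cv2.CHAIN_APPROX_NONE)
    c=max(cs,key=cv2.contourArea).reshape(-1,2); p=unproj(n,c,z)[:,:2]
    (cx,cy),(w,h),ang=cv2.minAreaRect((p*1000).astype(np.float32)); print(name,round(cx,1),round(cy,1),round(w,1),round(h,1),round(ang,1))
g=T.astype(int)
dark=(g.max(2)<70)
for nm,(x0,y0,x1,y1) in dict(large=(200,142,252,192),narrow=(300,150,330,190),small=(388,143,425,178)).items():
    m=np.zeros(dark.shape,bool); m[y0:y1,x0:x1]=dark[y0:y1,x0:x1]; rect(m,0.007,nm)
hi=g.min(2)>165
for nm,(x0,y0,x1,y1),z in [('plate',(188,212,270,285),.008),('clamp',(350,212,440,280),.007)]:
    m=np.zeros(hi.shape,bool); m[y0:y1,x0:x1]=hi[y0:y1,x0:x1]; rect(m,z,nm)
for k,z in [('fan',.066),('heat_sink',.053),('circuit_board',.025),('base_plate',.008),('large_tray',.007),('narrow_tray',.007),('small_tray',.007),('board_clamp',.007)]:
    for d in spotter.regions_of('top',k)[:2]: rect(d['pixels'],z,'net '+k+' %.2f'%d['conf'])
print(T[250,150:300:1].mean(1).astype(int)[30:120])
E
```

```text
large 638.6 173.3 72.7 67.5 16.1
narrow 629.1 -3.9 33.1 58.1 79.7
small 644.9 -186.0 52.2 53.4 74.7
plate 475.2 165.8 85.9 111.9 20.3
clamp 485.1 -147.0 104.7 57.1 75.1
net fan 0.63 471.4 175.5 33.2 32.7 17.5
net heat_sink 0.91 340.2 161.5 48.5 43.5 25.7
net heat_sink 0.79 469.9 173.9 52.8 49.2 24.4
net circuit_board 0.69 474.4 165.2 61.2 78.9 18.7
net base_plate 0.60 473.6 164.7 94.7 118.3 20.1
net large_tray 0.71 637.8 174.2 77.3 71.1 16.4
net large_tray 0.58 476.7 182.3 56.6 47.1 19.1
net narrow_tray 0.78 628.0 -4.4 37.8 62.3 80.7
net small_tray 0.82 643.5 -185.5 53.8 55.9 76.5
net board_clamp 0.58 468.1 -164.8 165.9 74.8 70.0
[144 125 117 116 115 116 117 117 117 117 117 118 117 118 118 119 122 141
 162 174 177 178 177 176 171 158 143 126 116 106  89  64  47  44  53  60
  58  55  68  82  74  55  49  57  66  74  71  61  76 111 127 127 123 120
 123 125 114  90  75  80 101 111 102  91  82  80  90 102 107 109 121 149
 170 178 180 180 180 180 180 181 177 164 140 126 125 125 126 126 125 125]
```

View pics/crop1.png

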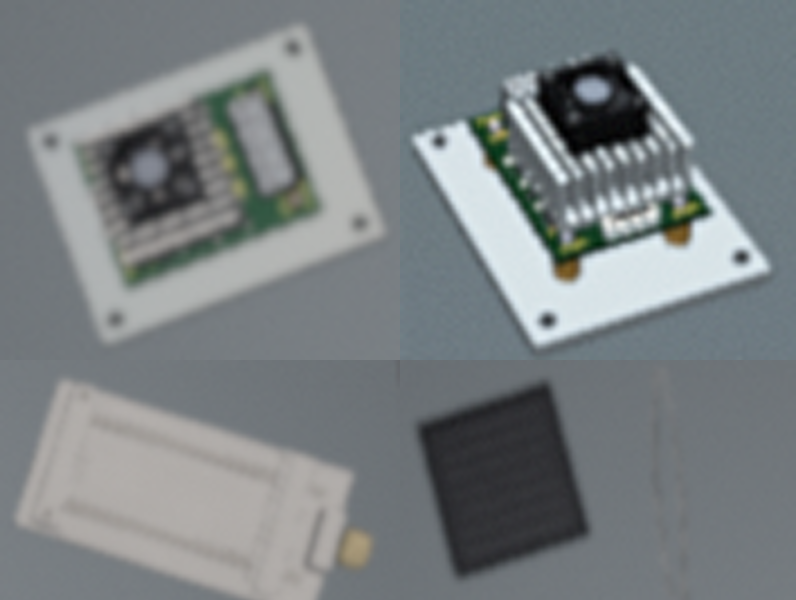

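The crop confirms the choice: the bare aluminium heat sink with the black fan sits on the white plate, and the terminal block is on the board's −y side (right in the top view). The plate yaw is about +20°. The clamp's knob is at the lower right, so its yaw is about −20°. Next I'll refine the plate and clamp with both cameras.

```bash
cat > plan.py <<'E'
from h import *
def plan(x,y,ztip,yaw):
    """shift (shares of 150mm) & turn shares from current measured pose to: tip at ztip, closing line at yaw deg"""
    s=status.read_state(); M=R.from_quat(s['eef_rot'])
    c,sn=np.cos(np.radians(yaw)),np.sin(np.radians(yaw))
    best=None
    for k in (1,-1):
        Y=np.array([c,sn,0])*k; Z=np.array([0,0,-1.]); X=np.cross(Y,Z)
        rv=(M.inv()*R.from_matrix(np.c_[X,Y,Z])).as_rotvec()
        if best is None or np.linalg.norm(rv)<np.linalg.norm(best): best=rv
    d=M.inv().apply(np.array([x,y,ztip+.182])-s['ee_pos'])
    print('shift',np.round(d/.15,3),'turn',np.round(np.degrees(best)/30,3),'at',s['ee_pos'].round(4),'w',round(s['width'],4),'g',round(s['grip_force'],1),'t',round(s['time'],1),'F',s['ft_force'].round(1))
E
python3 - <<'E'
from plan import *
from scipy.optimize import least_squares
im={n:cv2.imread(f'pics/{n}0.png').astype(int).min(2) for n in('top','side')}
def fit(name,boxes,W,H,z,x0,thr):
    pts={}
    for n,(a,b,c,d) in boxes.items():
        m=np.zeros(im[n].shape,'uint8'); m[b:d,a:c]=im[n][b:d,a:c]>thr[n]
        cs,_=cv2.findContours(m,cv2.RETR_EXTERNAL,cv2.CHAIN_APPROX_NONE); q=max(cs,key=cv2.contourArea)
        q=cv2.convexHull(q); mm=np.zeros_like(m); cv2.fillPoly(mm,[q],1)
        cc=cv2.findContours(mm,cv2.RETR_EXTERNAL,cv2.CHAIN_APPROX_NONE)[0][0].reshape(-1,2); pts[n]=unproj(n,cc,z)[:,:2]*1000
    def res(p,ns):
        o=[]
        for n in ns:
            t=np.radians(p[2]); q=(pts[n]-p[:2])@np.array([[np.cos(t),-np.sin(t)],[np.sin(t),np.cos(t)]])
            o.append(np.maximum(abs(q[:,0])-W/2-p[3],abs(q[:,1])-H/2-p[3]))
        return np.concatenate(o)
    for ns in (['top'],['side'],['top','side']):
        s=least_squares(res,x0+[0],args=(ns,),loss='soft_l1'); print(name,ns,s.x.round(1),'rms',np.sqrt((s.fun**2).mean()).round(2))
fit('plate',dict(top=(188,212,270,285),side=(290,275,395,365)),90,116,.008,[475,166,20],dict(top=145,side=170))
print(im['side'][215:225,318:330].mean(), im['side'][235,295:370])
fit('clamp',dict(top=(350,212,440,280),side=(300,195,365,250)),75,164,.007,[475,-160,-20],dict(top=145,side=170))
s=status.read_state();
plan(.30,.42,.25,55)
E
```

```text
plate ['top'] [475.2 166.2  20.6  -0.5] rms 0.59
plate ['side'] [476.  170.9  20.9  -3. ] rms 7.84
plate ['top', 'side'] [475.1 167.2  20.6  -0.7] rms 6.84
237.71666666666667 [107 108 109 109 108 108 108 109 106 103 117 147 155 151 153 156 159 161
 165 166 170 171 175 179 181 186 188 191 192 196 206 212 220 227 230 230
 233 235 239 242 243 240 242 239 223 236 246 244 199 126 102 109 108 110
 109 110 110 108 107 111 106 111 108 110 107 107 109 108 108 110 106 108
 109 110 109]
clamp ['top'] [ 4.707e+02 -1.627e+02 -1.930e+01 -3.000e-01] rms 4.09
clamp ['side'] [ 471.8 -165.2  -19.1    3.4] rms 5.84
clamp ['top', 'side'] [ 470.9 -162.8  -19.2    0.6] rms 5.86
shift [-0.577 -0.775 -0.182] turn [ 0.    -0.     0.304] at [0.2728 0.5623 0.4048] w 0.0871 g 0.0 t 1.4 F [ 0.3 -0.1  0.5]
```

>>> play_rows([
  [0,-0.3,0,0,0,0],
  [0,-0.6,0,0,0,0],
  [0,-0.9,0,0,0,0],
  [0,-0.9,0,0,0,0],
], fingers=1, squeeze=10)

```text
time: 1.8
ee_pos: [0.2122, 0.4369, 0.4044]
eef_rot: [0.224, 0.975, -0.001, 0.0]
ft_force: [-0.8, -0.3, 0.9]
width: 0.0869
grip_force: 0.0
```

>>> play_rows([
  [0,-0.3,0,0,0,0],
  [0,-0.3,0,0,0,0],
  [0,-0.3,0,0,0,0],
])

```text
time: 2.1
ee_pos: [0.1943, 0.4003, 0.4054]
eef_rot: [0.224, 0.975, 0.001, 0.0]
ft_force: [-0.3, -0.1, 0.2]
width: 0.0873
grip_force: 0.0
```

>>> play_rows([
  [-0.3,-0.05,0,0,0,0.2],
  [-0.6,-0.1,0,0,0,0.4],
  [-1,-0.175,0,0,0,0.66],
  [-1,-0.175,0,0,0,0.66],
  [-1,-0.175,0,0,0,0.66],
])

```text
time: 2.6
ee_pos: [0.3196, 0.3108, 0.405]
eef_rot: [0.39, 0.921, 0.0, 0.0]
ft_force: [0.8, -0.3, 0.4]
width: 0.087
grip_force: 0.0
```

>>> play_rows([
  [-0.3,-0.05,0,0,0,0.2],
  [-0.6,-0.1,0,0,0,0.4],
  [-1,-0.175,0,0,0,0.66],
  [-1,-0.175,0,0,0,0.66],
  [-1,-0.175,0,0,0,0.66],
])

```text
time: 3.1
ee_pos: [0.4042, 0.1859, 0.4049]
eef_rot: [0.541, 0.841, 0.0, 0.0]
ft_force: [-0.4, -0.3, -0.3]
width: 0.0867
grip_force: 0.0
```

```bash
python3 -c "
from plan import *
plan(.4717,.1755,.13,20.6);plan(.4717,.1755,.0605,20.6)"
```

```text
shift [-0.25  0.38  0.62] turn [ 0.001 -0.     0.131] at [0.4042 0.1859 0.4049] w 0.0867 g 0.0 t 3.1 F [-0.4 -0.3 -0.3]
shift [-0.25   0.38   1.083] turn [ 0.001 -0.     0.131] at [0.4042 0.1859 0.4049] w 0.0867 g 0.0 t 3.1 F [-0.4 -0.3 -0.3]
```

>>> play_rows([
  [-0.25,0.38,0.2,0,0,0.131],
  [-0.25,0.38,0.5,0,0,0.131],
  [-0.25,0.38,0.62,0,0,0.131],
  [-0.25,0.38,0.62,0,0,0.131],
  [-0.25,0.38,0.62,0,0,0.131],
], fingers=0.2)

```text
time: 3.6
ee_pos: [0.4705, 0.1774, 0.3123]
eef_rot: [0.568, 0.823, -0.0, -0.0]
ft_force: [-0.3, 0.2, 0.8]
width: 0.0566
grip_force: 0.0
```

>>> play_rows([
  [0,0,0.15,0,0,0],
  [0,0,0.3,0,0,0],
  [0,0,0.4,0,0,0],
  [0,0,0.463,0,0,0],
  [0,0,0.463,0,0,0],
])

```text
time: 4.1
ee_pos: [0.4709, 0.1762, 0.2428]
eef_rot: [0.569, 0.823, 0.0, -0.0]
ft_force: [-0.3, -0.3, 0.4]
width: 0.0521
grip_force: 0.0
```

```bash
python3 -c "
from plan import *
a=vision.camera('side')[260:380,270:410];b=vision.camera('top')[205:290,170:290]
cv2.imwrite('pics/c2.png',np.hstack([cv2.resize(a,(420,360),interpolation=2),cv2.resize(b,(360,360),interpolation=2)]))
plan(.4717,.1755,.0605,20.6)"
```

```text
shift [-0.003  0.001  0.008] turn [ 0.003 -0.001  0.001] at [0.4715 0.1758 0.2437] w 0.0516 g 0.0 t 4.2 F [-0.1  1.  -0.6]
```

View pics/c2.png

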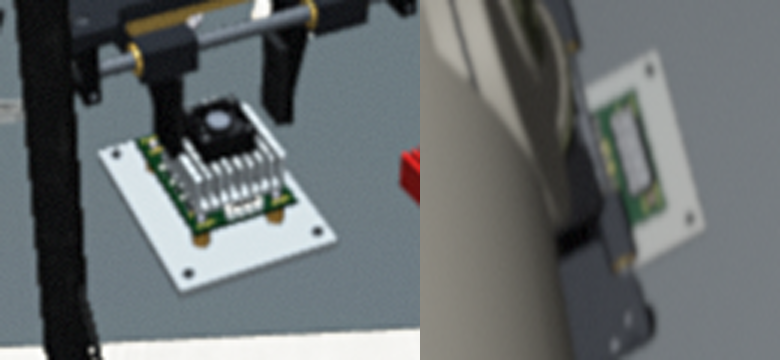

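The two open fingers straddle the fan, with the tips above the heat sink top. I'll close on it.

>>> play_rows([
  [0,0,0,0,0,0],
  [0,0,0,0,0,0],
  [0,0,0,0,0,0],
  [0,0,0,0,0,0],
  [0,0,0,0,0,0],
], fingers=-1, squeeze=10)

```text
time: 4.7
ee_pos: [0.4713, 0.1752, 0.2426]
eef_rot: [0.569, 0.822, 0.0, 0.0]
ft_force: [-0.6, 0.9, 3.5]
width: 0.0297
grip_force: 10.0
```

>>> play_rows([
  [0,0,-0.05,0,0,0],
  [0,0,-0.1,0,0,0],
  [0,0,-0.2,0,0,0],
  [0,0,-0.35,0,0,0],
  [0,0,-0.5,0,0,0],
])

```text
time: 5.2
ee_pos: [0.4711, 0.175, 0.3186]
eef_rot: [0.569, 0.822, -0.0, 0.0]
ft_force: [1.0, 0.9, 0.1]
width: 0.0296
grip_force: 10.0
```

```bash
python3 -c "
from plan import *
plan(.645,-.186,.13,-15.3)
cv2.imwrite('pics/c3.png',cv2.resize(vision.camera('side')[230:380,250:430],(540,450),interpolation=2))"
```

```text
shift [-2.66   0.24   0.044] turn [-0.     0.     1.196] at [0.4711 0.175  0.3186] w 0.0296 g 10.0 t 5.2 F [1.  0.9 0.1]
```

View pics/c3.png

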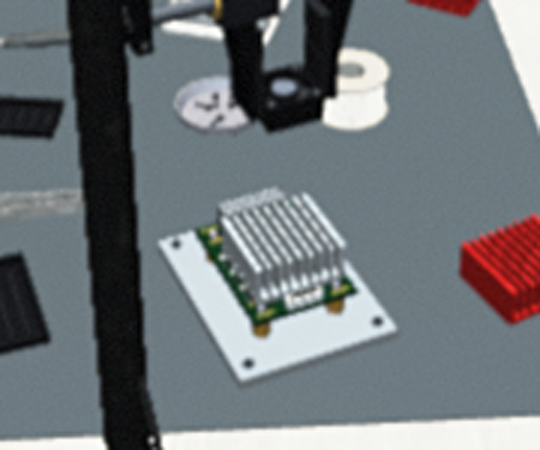

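The fan is held level, and the heat sink stayed in place. Moving to the small tray.

>>> play_rows([
  [-0.15,0,0,0,0,0],
  [-0.4,0,0,0,0,0],
  [-0.65,0,0,0,0,0],
  [-0.9,0,0,0,0,0],
])

```text
time: 5.65
ee_pos: [0.519, 0.0474, 0.318]
eef_rot: [0.569, 0.822, 0.0, 0.0]
ft_force: [0.7, 0.4, 0.0]
width: 0.0298
grip_force: 10.0
```

>>> play_rows([
  [-0.25,0,0,0,0,0],
  [-0.5,0,0,0,0,0],
  [-0.75,0,0,0,0,0],
  [-0.95,0,0,0,0,0],
])

```text
time: 6.05
ee_pos: [0.5691, -0.087, 0.3179]
eef_rot: [0.57, 0.822, 0.0, 0.0]
ft_force: [0.7, 0.3, -0.8]
width: 0.0298
grip_force: 10.0
```

>>> play_rows([
  [-0.2,0.06,0,0,0,0.15],
  [-0.4,0.12,0,0,0,0.35],
  [-0.6,0.18,0,0,0,0.55],
  [-0.75,0.24,0,0,0,0.7],
  [-0.8,0.24,0,0,0,0.8],
])

```text
time: 6.55
ee_pos: [0.6455, -0.1862, 0.3173]
eef_rot: [0.729, 0.684, -0.0, 0.001]
ft_force: [-0.9, 0.3, 0.4]
width: 0.0297
grip_force: 10.0
```

>>> play_rows([
  [0,0,0,0,0,0.2],
  [0,0,0,0,0,0.4],
  [0,0,0,0,0,0.4],
])

```text
time: 6.85
ee_pos: [0.6447, -0.1842, 0.3175]
eef_rot: [0.796, 0.605, -0.0, -0.0]
ft_force: [0.3, 0.7, 0.7]
width: 0.03
grip_force: 10.0
```

```bash
python3 -c "
from plan import *
plan(.645,-.186,.0095,-15.3)"
```

```text
shift [-0.011  0.005  0.84 ] turn [-0.     0.    -0.007] at [ 0.6447 -0.1842  0.3175] w 0.03 g 10.0 t 6.8 F [0.3 0.7 0.7]
```

>>> play_rows([
  [-0.01,0,0.2,0,0,0],
  [-0.01,0,0.4,0,0,0],
  [-0.01,0,0.6,0,0,0],
  [-0.01,0,0.72,0,0,0],
  [-0.01,0,0.78,0,0,0],
])

```text
time: 7.35
ee_pos: [0.6439, -0.1854, 0.1988]
eef_rot: [0.795, 0.607, -0.001, -0.001]
ft_force: [-0.6, 1.4, -0.8]
width: 0.03
grip_force: 10.0
```

>>> play_rows([
  [0,0,0.02,0,0,0],
  [0,0,0.035,0,0,0],
  [0,0,0.045,0,0,0],
  [0,0,0.053,0,0,0],
  [0,0,0.053,0,0,0],
])

```text
time: 7.85
ee_pos: [0.6444, -0.1858, 0.1928]
eef_rot: [0.796, 0.606, 0.0, 0.0]
ft_force: [-0.1, 0.3, 0.2]
width: 0.0295
grip_force: 10.0
```

```bash
python3 -c "
from plan import *
plan(.645,-.186,.0095,-15.3)
cv2.imwrite('pics/c4.png',cv2.resize(vision.camera('side')[170:260,200:320],(600,450),interpolation=2))"
```

```text
shift [-0.     0.004  0.008] turn [ 0.001 -0.    -0.004] at [ 0.6444 -0.1858  0.1928] w 0.0295 g 10.0 t 7.8 F [-0.1  0.3  0.2]
```

View pics/c4.png

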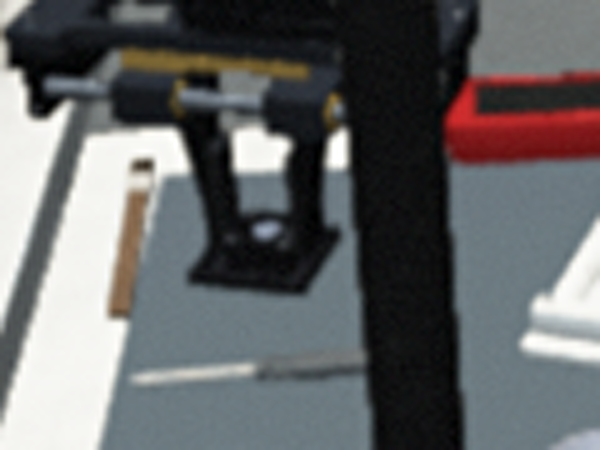

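The fan is over the centre of the small tray, about 1 mm above the floor. I'll descend in small steps until contact.

>>> play_rows([
  [0,0,0.005,0,0,0],
  [0,0,0.008,0,0,0],
  [0,0,0.008,0,0,0],
])

```text
time: 8.2
ee_pos: [0.6443, -0.1859, 0.1917]
eef_rot: [0.796, 0.606, 0.0, 0.0]
ft_force: [-1.5, 1.3, 5.6]
width: 0.0298
grip_force: 10.0
```

>>> play_rows([
  [0,0,0.002,0,0,0],
  [0,0,0.004,0,0,0],
  [0,0,0.004,0,0,0],
])

```text
time: 8.5
ee_pos: [0.6443, -0.1859, 0.1917]
eef_rot: [0.796, 0.606, 0.0, -0.0]
ft_force: [-3.9, 1.6, 10.1]
width: 0.0297
grip_force: 10.0
```

>>> play_rows([
  [0,0,-0.003,0,0,0],
  [0,0,-0.003,0,0,0],
  [0,0,-0.003,0,0,0],
  [0,0,-0.003,0,0,0],
  [0,0,-0.003,0,0,0],
], fingers=0.2)

```text
time: 9.0
ee_pos: [0.6442, -0.1858, 0.1908]
eef_rot: [0.796, 0.606, -0.0, -0.0]
ft_force: [-0.0, -0.0, -0.8]
width: 0.0513
grip_force: 0.0
```

>>> play_rows([
  [0,0,-0.1,0,0,0],
  [0,0,-0.3,0,0,0],
  [0,0,-0.6,0,0,0],
  [0,0,-0.9,0,0,0],
])

```text
time: 9.4
ee_pos: [0.6439, -0.1859, 0.3284]
eef_rot: [0.796, 0.606, -0.0, -0.0]
ft_force: [1.0, -0.6, 0.3]
width: 0.0525
grip_force: 0.0
```

```bash
python3 -c "
from plan import *
vision.camera('top'); vision.camera('side')
for n in('top','side'):
  for k in('fan','heat_sink'):
    for d in spotter.boxes_of(n,k)[:3]: print(n,k,round(d['conf'],2),np.round(d['point'],3))
plan(.4717,.1755,.13,20.6)"
```

```text
top heat_sink 0.91 [0.336 0.171 0.016]
top heat_sink 0.76 [0.471 0.177 0.046]
side fan 0.63 [ 0.641 -0.179  0.015]
side fan 0.49 [ 0.632 -0.006  0.003]
side fan 0.24 [0.639 0.172 0.003]
side heat_sink 0.97 [ 0.324 -0.122  0.024]
side heat_sink 0.65 [0.343 0.172 0.019]
side heat_sink 0.6 [0.473 0.186 0.046]
shift [ 2.015 -1.747  0.092] turn [-2.0e-03 -1.0e-03 -1.2e+00] at [ 0.644  -0.1856  0.3254] w 0.0523 g 0.0 t 9.7 F [ 1.  -0.6 -0.5]
```

>>> play_rows([
  [0.25,-0.21,0,0,0,0],
  [0.5,-0.42,0,0,0,0],
  [0.75,-0.63,0,0,0,0],
  [0.9,-0.75,0,0,0,0],
  [0.9,-0.75,0,0,0,0],
], fingers=0.7)

```text
time: 10.2
ee_pos: [0.5704, -0.0207, 0.3246]
eef_rot: [0.794, 0.609, -0.001, -0.002]
ft_force: [0.3, -0.3, 0.5]
width: 0.0731
grip_force: 0.0
```

>>> play_rows([
  [0.25,-0.21,0,0,0,0],
  [0.5,-0.42,0,0,0,0],
  [0.75,-0.63,0,0,0,0],
  [0.9,-0.75,0,0,0,0],
  [0.9,-0.75,0,0,0,0],
])

```text
time: 10.7
ee_pos: [0.4974, 0.1383, 0.325]
eef_rot: [0.794, 0.608, -0.001, -0.001]
ft_force: [0.1, -0.2, 0.4]
width: 0.0739
grip_force: 0.0
```

>>> play_rows([
  [0.2,-0.24,0.05,0,0,-0.2],
  [0.2,-0.24,0.09,0,0,-0.4],
  [0.2,-0.24,0.09,0,0,-0.6],
  [0.2,-0.24,0.09,0,0,-0.8],
  [0.2,-0.24,0.09,0,0,-0.8],
])

```text
time: 11.2
ee_pos: [0.4727, 0.1717, 0.3117]
eef_rot: [0.652, 0.758, -0.001, -0.0]
ft_force: [-0.2, 0.2, -0.4]
width: 0.0737
grip_force: 0.0
```

>>> play_rows([
  [0,0,0,0,0,-0.2],
  [0,0,0,0,0,-0.4],
  [0,0,0,0,0,-0.4],
  [0,0,0,0,0,-0.4],
])

```text
time: 11.6
ee_pos: [0.4726, 0.1722, 0.3122]
eef_rot: [0.572, 0.82, -0.0, -0.0]
ft_force: [-0.4, 0.3, -0.6]
width: 0.0744
grip_force: 0.0
```

```bash
python3 -c "
from plan import *
plan(.4717,.1755,.038,20.6)"
```

```text
shift [0.023 0.002 0.615] turn [-0.001  0.    -0.012] at [0.4726 0.1722 0.3122] w 0.0744 g 0.0 t 11.6 F [-0.4  0.3 -0.6]
```

>>> play_rows([
  [0.02,0,0.15,0,0,-0.01],
  [0.023,0,0.3,0,0,-0.012],
  [0.023,0,0.45,0,0,-0.012],
  [0.023,0,0.57,0,0,-0.012],
  [0.023,0,0.615,0,0,-0.012],
])

```text
time: 12.1
ee_pos: [0.4707, 0.1756, 0.2186]
eef_rot: [0.568, 0.823, -0.001, -0.0]
ft_force: [-0.2, 0.2, 0.5]
width: 0.0742
grip_force: 0.0
```

>>> play_rows([
  [0,0,0,0,0,0],
  [0,0,0,0,0,0],
  [0,0,0,0,0,0],
  [0,0,0,0,0,0],
  [0,0,0,0,0,0],
], fingers=-1, squeeze=15)

```text
time: 12.6
ee_pos: [0.4715, 0.1762, 0.221]
eef_rot: [0.567, 0.824, 0.001, 0.0]
ft_force: [-0.2, -1.0, 5.0]
width: 0.0501
grip_force: 15.0
```

>>> play_rows([
  [0,0,-0.03,0,0,0],
  [0,0,-0.06,0,0,0],
  [0,0,-0.1,0,0,0],
  [0,0,-0.15,0,0,0],
  [0,0,-0.15,0,0,0],
])

```text
time: 13.1
ee_pos: [0.4716, 0.1762, 0.244]
eef_rot: [0.567, 0.824, 0.001, 0.0]
ft_force: [0.6, -0.5, -1.0]
width: 0.0499
grip_force: 15.0
```

```bash
python3 -c "
from plan import *
plan(.6386,.1733,.13,16.1)
cv2.imwrite('pics/c5.png',cv2.resize(vision.camera('side')[260:380,270:410],(560,480),interpolation=2))"
```

```text
shift [-0.416  1.034 -0.452] turn [ 0.003 -0.001  0.161] at [0.4716 0.1762 0.244 ] w 0.0499 g 15.0 t 13.1 F [ 0.6 -0.5 -1. ]
```

View pics/c5.png

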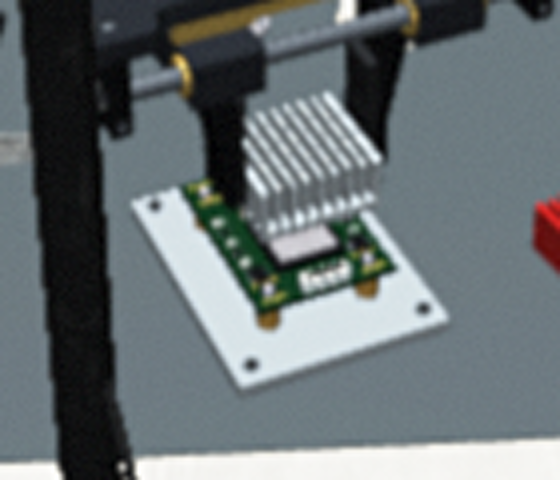

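The heat sink is held level and the chip is exposed. The board and terminal block are undisturbed. On to the large tray.

>>> play_rows([
  [0,0,-0.2,0,0,0],
  [0,0,-0.45,0,0,0],
  [-0.1,0.25,-0.45,0,0,0],
  [-0.2,0.5,-0.45,0,0,0],
  [-0.3,0.75,-0.45,0,0,0],
])

```text
time: 13.65
ee_pos: [0.5935, 0.1746, 0.3106]
eef_rot: [0.566, 0.824, 0.001, -0.0]
ft_force: [0.6, 0.5, -0.6]
width: 0.0497
grip_force: 15.0
```

>>> play_rows([
  [-0.1,0.2,0,0,0,0.08],
  [-0.116,0.284,0,0,0,0.16],
  [-0.116,0.284,0,0,0,0.16],
  [-0.116,0.284,0,0,0,0.16],
])

```text
time: 14.05
ee_pos: [0.6379, 0.1732, 0.3096]
eef_rot: [0.6, 0.8, -0.001, -0.0]
ft_force: [-0.8, 0.2, -1.8]
width: 0.0498
grip_force: 15.0
```

```bash
python3 -c "
from plan import *
plan(.6386,.1733,.012,16.1)"
```

```text
shift [-0.001  0.006  0.771] turn [-0.002  0.     0.004] at [0.6379 0.1732 0.3096] w 0.0498 g 15.0 t 14.1 F [-0.8  0.2 -1.8]
```

>>> play_rows([
  [0,0,0.2,0,0,0],
  [0,0,0.4,0,0,0],
  [0,0,0.6,0,0,0],
  [0,0,0.68,0,0,0],
  [0,0,0.72,0,0,0],
])

```text
time: 14.55
ee_pos: [0.6375, 0.1735, 0.2016]
eef_rot: [0.6, 0.8, -0.001, -0.001]
ft_force: [-0.7, -0.6, -1.0]
width: 0.0501
grip_force: 15.0
```

>>> play_rows([
  [0,0,0.015,0,0,0],
  [0,0,0.025,0,0,0],
  [0,0,0.035,0,0,0],
  [0,0,0.035,0,0,0],
])

```text
time: 14.95
ee_pos: [0.6385, 0.1733, 0.1976]
eef_rot: [0.601, 0.799, 0.0, 0.0]
ft_force: [-0.7, -0.1, -0.3]
width: 0.0497
grip_force: 15.0
```

```bash
python3 -c "
from plan import *
plan(.6386,.1733,.012,16.1)
cv2.imwrite('pics/c6.png',np.hstack([cv2.resize(vision.camera('side')[280:370,190:300],(440,360),interpolation=2),cv2.resize(vision.camera('top')[130:200,190:270],(360,360),interpolation=2)]))"
```

```text
shift [0.    0.001 0.024] turn [ 0.002 -0.     0.002] at [0.6385 0.1733 0.1976] w 0.0497 g 15.0 t 14.9 F [-0.7 -0.1 -0.3]
```

View pics/c6.png

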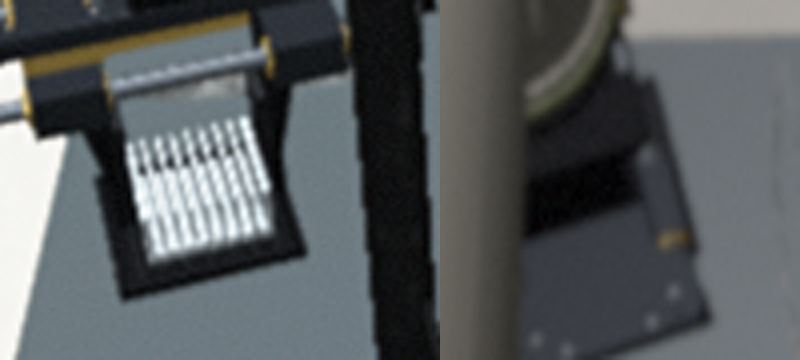

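The heat sink is centred over the large tray, about 3.5 mm up. I'll lower it to contact.

>>> play_rows([
  [0,0,0.008,0,0,0],
  [0,0,0.015,0,0,0],
  [0,0,0.02,0,0,0],
  [0,0,0.02,0,0,0],
])

```text
time: 15.45
ee_pos: [0.6383, 0.1732, 0.1942]
eef_rot: [0.601, 0.799, 0.0, -0.0]
ft_force: [-1.2, 0.3, 3.3]
width: 0.0505
grip_force: 15.0
```

>>> play_rows([
  [0,0,0.003,0,0,0],
  [0,0,0.005,0,0,0],
  [0,0,0.005,0,0,0],
])

```text
time: 15.75
ee_pos: [0.6383, 0.1731, 0.1941]
eef_rot: [0.601, 0.799, 0.0, -0.0]
ft_force: [-5.1, -1.3, 8.9]
width: 0.0499
grip_force: 15.0
```

>>> play_rows([
  [0,0,-0.004,0,0,0],
  [0,0,-0.004,0,0,0],
  [0,0,-0.004,0,0,0],
  [0,0,-0.004,0,0,0],
  [0,0,-0.004,0,0,0],
], fingers=0.6)

```text
time: 16.25
ee_pos: [0.6383, 0.1732, 0.1937]
eef_rot: [0.601, 0.799, -0.0, -0.0]
ft_force: [0.7, 0.3, -0.2]
width: 0.0689
grip_force: 0.0
```

>>> play_rows([
  [0,0,-0.1,0,0,0],
  [0,0,-0.3,0,0,0],
  [0,0,-0.6,0,0,0],
  [0,0,-0.8,0,0,0],
])

```text
time: 16.65
ee_pos: [0.6387, 0.1729, 0.318]
eef_rot: [0.601, 0.799, 0.001, 0.001]
ft_force: [1.3, 0.7, 0.5]
width: 0.0695
grip_force: 0.0
```

```bash
python3 -c "
from plan import *
t=vision.camera('top'); s=vision.camera('side'); cv2.imwrite('pics/top7.png',t); cv2.imwrite('pics/side7.png',s)
for n in('top','side'):
  for k in('heat_sink','terminal_block','circuit_board'):
    for d in spotter.boxes_of(n,k)[:3]: print(n,k,round(d['conf'],2),np.round(d['point'],3))
Q=R.from_euler('z',20.6,degrees=True); c=np.array([.4752,.1662,0])
p=c+Q.apply([0,-.029,0]); print(p)
for n,im,(a,b,x,y) in(('top',t,(190,212,260,284)),('side',s,(295,270,390,365))):
  im=cv2.resize(im[b:y,a:x],None,fx=5,fy=5,interpolation=2)
  for L in ([[-.018,-.035,.045],[.018,-.035,.045],[.018,-.023,.045],[-.018,-.023,.045]],[[-.03,-.04,.025],[.03,-.04,.025],[.03,.04,.025],[-.03,.04,.025]]):
    q=(proj(n,c+Q.apply(L))-[a,b]+.5)*5; cv2.polylines(im,[q.astype(int)],True,(0,0,255),1)
  cv2.imwrite(f'pics/o_{n}.png',im)
a=cv2.imread('pics/o_top.png');b=cv2.imread('pics/o_side.png')
cv2.imwrite('pics/c7.png',np.hstack([a[:360],cv2.resize(b,(360,360))]))
plan(p[0],p[1],.13,20.6)"
```

```text
top heat_sink 0.95 [ 0.32  -0.136  0.016]
top heat_sink 0.69 [0.338 0.168 0.012]
top circuit_board 0.71 [0.473 0.173 0.027]
side heat_sink 0.94 [ 0.322 -0.125  0.023]
side heat_sink 0.67 [0.635 0.184 0.012]
side heat_sink 0.6 [0.347 0.174 0.02 ]
side terminal_block 0.62 [0.483 0.138 0.046]
side circuit_board 0.92 [0.472 0.171 0.023]
side circuit_board 0.39 [0.644 0.188 0.006]
[0.48540341 0.13905427 0.        ]
shift [ 0.064 -1.04   0.006] turn [-0.004  0.    -0.148] at [0.638  0.1732 0.3127] w 0.07 g 0.0 t 17.1 F [ 0.2  0.2 -0.4]
```

View pics/c7.png

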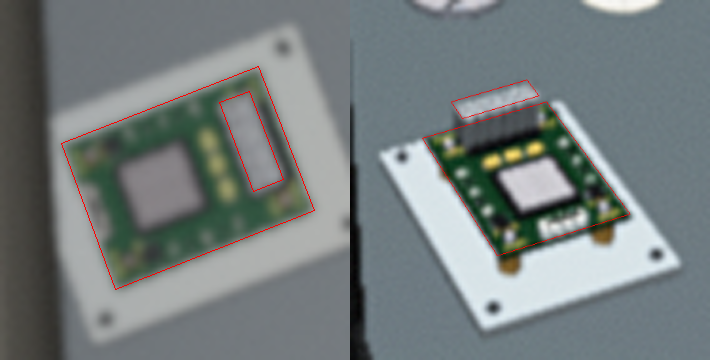

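The predicted outlines of the board and terminal block land on both images to within about a millimetre. Now the terminal block.

>>> play_rows([
  [0.02,-0.3,0,0,0,0],
  [0.04,-0.6,0,0,0,-0.05],
  [0.064,-0.9,0,0,0,-0.1],
  [0.064,-1,0,0,0,-0.148],
  [0.064,-1,0,0,0,-0.148],
], fingers=0.25)

```text
time: 17.55
ee_pos: [0.4898, 0.1403, 0.3134]
eef_rot: [0.569, 0.822, -0.0, -0.001]
ft_force: [0.2, -0.8, -0.1]
width: 0.0544
grip_force: 0.0
```

>>> play_rows([
  [0,-0.04,0.1,0,0,0],
  [0,-0.04,0.2,0,0,0],
  [0,-0.04,0.2,0,0,0],
  [0,-0.04,0.2,0,0,0],
])

```text
time: 17.95
ee_pos: [0.4866, 0.1387, 0.2838]
eef_rot: [0.57, 0.822, -0.0, 0.0]
ft_force: [0.2, 0.7, 0.7]
width: 0.0541
grip_force: 0.0
```

```bash
python3 -c "
from plan import *
plan(.4854,.1391,.0355,20.6)"
```

```text
shift [ 0.006 -0.006  0.442] turn [-0.001  0.001 -0.002] at [0.4866 0.1387 0.2838] w 0.0541 g 0.0 t 17.9 F [0.2 0.7 0.7]
```

>>> play_rows([
  [0.006,-0.006,0.15,0,0,0],
  [0.006,-0.006,0.3,0,0,0],
  [0.006,-0.006,0.4,0,0,0],
  [0.006,-0.006,0.442,0,0,0],
  [0.006,-0.006,0.442,0,0,0],
])

```text
time: 18.45
ee_pos: [0.4851, 0.1392, 0.2175]
eef_rot: [0.569, 0.822, -0.0, -0.0]
ft_force: [-0.3, -0.4, 1.2]
width: 0.0545
grip_force: 0.0
```

>>> play_rows([
  [0,0,0,0,0,0],
  [0,0,0,0,0,0],
  [0,0,0,0,0,0],
  [0,0,0,0,0,0],
  [0,0,0,0,0,0],
], fingers=-1, squeeze=12)

```text
time: 18.95
ee_pos: [0.4851, 0.1393, 0.2181]
eef_rot: [0.569, 0.822, 0.001, 0.0]
ft_force: [-0.9, -0.3, 5.4]
width: 0.0355
grip_force: 12.0
```

>>> play_rows([
  [0,0,-0.02,0,0,0],
  [0,0,-0.05,0,0,0],
  [0,0,-0.1,0,0,0],
  [0,0,-0.2,0,0,0],
  [0,0,-0.35,0,0,0],
])

```text
time: 19.45
ee_pos: [0.4844, 0.139, 0.2702]
eef_rot: [0.569, 0.822, -0.001, -0.0]
ft_force: [0.9, -0.4, -0.5]
width: 0.0358
grip_force: 12.0
```

>>> play_rows([
  [0,0,-0.2,0,0,0],
  [0,0,-0.2,0,0,0],
])

```text
time: 19.65
ee_pos: [0.486, 0.1392, 0.304]
eef_rot: [0.57, 0.822, 0.003, 0.001]
ft_force: [0.9, 0.0, 0.3]
width: 0.0354
grip_force: 12.0
```

```bash
python3 -c "
from plan import *
plan(.6291,-.0039,.13,-10.3)
cv2.imwrite('pics/c8.png',cv2.resize(vision.camera('side')[230:370,260:400],(480,480),interpolation=2))"
```

```text
shift [-1.228  0.559 -0.052] turn [ 0.01  -0.005  1.029] at [0.486  0.1392 0.304 ] w 0.0354 g 12.0 t 19.6 F [0.9 0.  0.3]
```

View pics/c8.png

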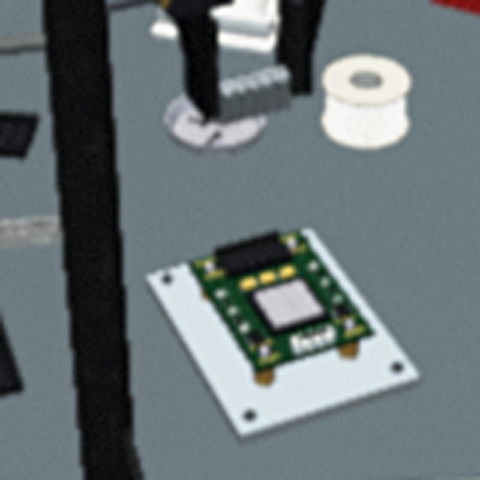

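The terminal block is out and level, and the board is still seated. On to the narrow tray.

>>> play_rows([
  [-0.2,0.1,0,0,0,0.1],
  [-0.45,0.2,0,0,0,0.3],
  [-0.7,0.3,0,0,0,0.5],
  [-0.9,0.4,0,0,0,0.7],
  [-1,0.5,0,0,0,0.8],
])

```text
time: 20.2
ee_pos: [0.6085, 0.022, 0.2994]
eef_rot: [0.73, 0.683, -0.001, 0.0]
ft_force: [-0.4, -0.2, -0.4]
width: 0.036
grip_force: 12.0
```

>>> play_rows([
  [0,0,0,0,0,0.2],
  [0,0,0,0,0,0.23],
  [0,0,0,0,0,0.23],
])

```text
time: 20.5
ee_pos: [0.6074, 0.0254, 0.2994]
eef_rot: [0.767, 0.642, -0.001, -0.0]
ft_force: [-0.3, 0.9, -0.4]
width: 0.0359
grip_force: 12.0
```

```bash
python3 -c "
from plan import *
plan(.6291,-.0039,.0111,-10.3)"
```

```text
shift [-0.166  0.178  0.708] turn [-0.002  0.001  0.004] at [0.6074 0.0254 0.2994] w 0.0359 g 12.0 t 20.5 F [-0.3  0.9 -0.4]
```

>>> play_rows([
  [-0.16,0.178,0,0,0,0],
  [-0.166,0.178,0.2,0,0,0],
  [-0.166,0.178,0.4,0,0,0],
  [-0.166,0.178,0.58,0,0,0],
  [-0.166,0.178,0.65,0,0,0],
])

```text
time: 21.0
ee_pos: [0.6283, -0.0035, 0.1999]
eef_rot: [0.767, 0.642, -0.001, -0.001]
ft_force: [-0.5, 0.6, 1.0]
width: 0.0358
grip_force: 12.0
```

>>> play_rows([
  [0,0,0.01,0,0,0],
  [0,0,0.02,0,0,0],
  [0,0,0.03,0,0,0],
  [0,0,0.03,0,0,0],
])

```text
time: 21.4
ee_pos: [0.6299, -0.0041, 0.199]
eef_rot: [0.768, 0.641, 0.001, 0.0]
ft_force: [0.8, -0.8, -0.7]
width: 0.036
grip_force: 12.0
```

```bash
python3 -c "
from plan import *
plan(.6291,-.0039,.0111,-10.3)
cv2.imwrite('pics/c9.png',cv2.resize(vision.camera('side')[220:310,210:330],(600,450),interpolation=2))"
```

```text
shift [ 0.    -0.005  0.039] turn [ 0.003 -0.001  0.   ] at [ 0.6299 -0.0041  0.199 ] w 0.036 g 12.0 t 21.4 F [ 0.8 -0.8 -0.7]
```

View pics/c9.png

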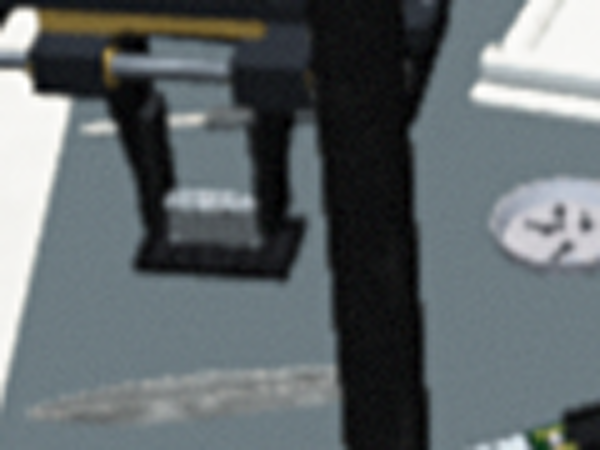

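The block is inside the narrow tray outline, about 6 mm up. I'll lower it to contact.

>>> play_rows([
  [0,0,0.01,0,0,0],
  [0,0,0.02,0,0,0],
  [0,0,0.03,0,0,0],
  [0,0,0.035,0,0,0],
  [0,0,0.035,0,0,0],
])

```text
time: 21.95
ee_pos: [0.6296, -0.0042, 0.1933]
eef_rot: [0.768, 0.641, 0.0, -0.0]
ft_force: [-4.1, 0.8, 5.5]
width: 0.0359
grip_force: 12.0
```

>>> play_rows([
  [0,0,0.003,0,0,0],
  [0,0,0.005,0,0,0],
  [0,0,0.005,0,0,0],
])

```text
time: 22.25
ee_pos: [0.6296, -0.0043, 0.1931]
eef_rot: [0.768, 0.641, 0.0, -0.0]
ft_force: [-6.0, 0.4, 13.6]
width: 0.036
grip_force: 12.0
```

>>> play_rows([
  [0,0,-0.006,0,0,0],
  [0,0,-0.006,0,0,0],
  [0,0,-0.006,0,0,0],
  [0,0,-0.006,0,0,0],
  [0,0,-0.006,0,0,0],
], fingers=0.3)

```text
time: 22.75
ee_pos: [0.6295, -0.0042, 0.1927]
eef_rot: [0.768, 0.641, -0.0, -0.0]
ft_force: [0.4, 0.4, -0.5]
width: 0.0556
grip_force: 0.0
```

>>> play_rows([
  [0,0,-0.1,0,0,0],
  [0,0,-0.3,0,0,0],
  [0,0,-0.6,0,0,0],
  [0,0,-0.8,0,0,0],
])

```text
time: 23.15
ee_pos: [0.6298, -0.0048, 0.3169]
eef_rot: [0.768, 0.64, 0.001, 0.001]
ft_force: [0.0, -0.6, 0.8]
width: 0.0564
grip_force: 0.0
```

```bash
cat > ov.py <<'E'
from plan import *
C=np.array([.4708,-.1627,0]); yaw=-19.4
def ov(out,ims,C,yaw):
    Q=R.from_euler('z',yaw,degrees=True); o=[]
    for n,(a,b,x,y) in(('top',(350,210,450,285)),('side',(295,185,370,255))):
        im=cv2.resize(ims[n][b:y,a:x],None,fx=5,fy=5,interpolation=2)
        P=[[(-.0375,-.082,.007),(.0375,-.082,.007),(.0375,.082,.007),(-.0375,.082,.007)],[(-.022,-.035,.0165),(-.022,.063,.0165)],[(.022,-.035,.0165),(.022,.063,.0165)],[(-.0375,.063,.021),(.0375,.063,.021)],[(-.0375,-.035,.023),(.0375,-.035,.023)]]
        for L in P:
            q=(proj(n,C+Q.apply(L))-[a,b]+.5)*5; cv2.polylines(im,[q.astype(int)],len(L)>2,(0,0,255),1)
        o.append(cv2.resize(im,None,fx=350/im.shape[0],fy=350/im.shape[0]))
    o=np.hstack(o); f=min(1,800/o.shape[1]); cv2.imwrite(out,cv2.resize(o,None,fx=f,fy=f))
E
python3 -c "
from ov import *
t=vision.camera('top'); s=vision.camera('side'); cv2.imwrite('pics/top9.png',t); cv2.imwrite('pics/side9.png',s)
for n in('top','side'):
  for k in('terminal_block','circuit_board'):
    for d in spotter.boxes_of(n,k)[:3]: print(n,k,round(d['conf'],2),np.round(d['point'],3))
ov('pics/c10.png',{'top':cv2.imread('pics/top0.png'),'side':s},C,yaw)
plan(.4752,.1662,.13,20.6)"
```

```text
top circuit_board 0.53 [0.484 0.211 0.028]
side terminal_block 0.6 [ 0.631 -0.002  0.019]
side circuit_board 0.66 [0.471 0.167 0.024]
shift [ 0.933 -1.213  0.003] turn [-0.002 -0.    -1.03 ] at [ 0.6292 -0.0041  0.3123] w 0.0567 g 0.0 t 23.4 F [-0.3 -0.7  0.4]
```

View pics/c10.png

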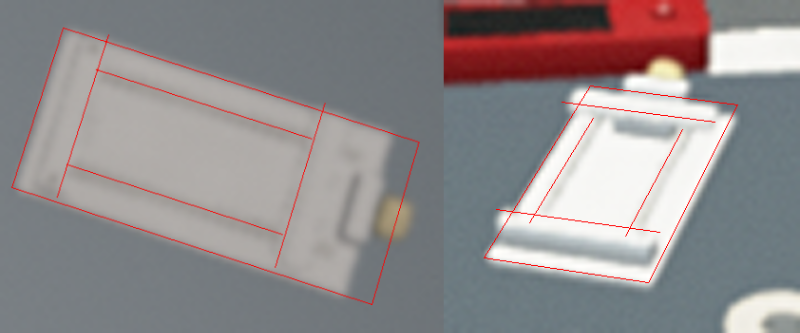

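Rods and side edges line up in both views. The 164 mm length seems to include the knob, so I'll check the jaw faces numerically with intensity profiles along the clamp.

```bash
python3 -c "
from ov import *
Q=R.from_euler('z',yaw,degrees=True)
for n,f in(('top','top0'),('side','side9')):
  im=cv2.cvtColor(cv2.imread(f'pics/{f}.png'),6).astype(np.float32)
  ys=np.arange(-96,94,2)
  for z in (.007,.021):
    v=[]
    for y in ys:
      q=proj(n,C+Q.apply([[x/1000,y/1000,z] for x in (range(-16,17,2))])).astype(np.float32)
      v.append(cv2.remap(im,q[:,:1],q[:,1:],1).mean())
    print(n,z,' '.join(f'{y}:{int(a)}' for y,a in zip(ys,v)))
  xs=np.arange(-46,47,2);v=[]
  for x in xs:
      q=proj(n,C+Q.apply([[x/1000,y/1000,.0165] for y in range(-20,50,3)])).astype(np.float32)
      v.append(cv2.remap(im,q[:,:1],q[:,1:],1).mean())
  print('X',' '.join(f'{y}:{int(a)}' for y,a in zip(xs,v)))
"
```

```text
top 0.007 -96:114 -94:114 -92:114 -90:116 -88:120 -86:126 -84:130 -82:131 -80:131 -78:129 -76:123 -74:123 -72:139 -70:158 -68:166 -66:167 -64:161 -62:148 -60:142 -58:156 -56:168 -54:171 -52:171 -50:171 -48:172 -46:173 -44:172 -42:170 -40:166 -38:166 -36:166 -34:166 -32:170 -30:172 -28:173 -26:173 -24:172 -22:172 -20:172 -18:172 -16:172 -14:172 -12:172 -10:173 -8:172 -6:173 -4:173 -2:173 0:173 2:173 4:173 6:173 8:173 10:172 12:172 14:172 16:172 18:172 20:172 22:172 24:172 26:172 28:172 30:173 32:173 34:173 36:173 38:173 40:173 42:173 44:173 46:173 48:173 50:173 52:172 54:171 56:170 58:169 60:169 62:171 64:173 66:174 68:173 70:169 72:165 74:165 76:169 78:165 80:149 82:132 84:124 86:123 88:124 90:123 92:124
top 0.021 -96:114 -94:114 -92:114 -90:114 -88:115 -86:117 -84:122 -82:128 -80:130 -78:131 -76:130 -74:125 -72:121 -70:130 -68:152 -66:165 -64:168 -62:165 -60:154 -58:142 -56:151 -54:166 -52:171 -50:171 -48:171 -46:172 -44:173 -42:172 -40:170 -38:167 -36:165 -34:166 -32:166 -30:169 -28:172 -26:172 -24:172 -22:172 -20:172 -18:172 -16:172 -14:172 -12:172 -10:172 -8:172 -6:172 -4:172 -2:
[... 1744 characters left out ...]
243 -8:244 -6:244 -4:244 -2:243 0:243 2:243 4:243 6:244 8:243 10:244 12:244 14:244 16:243 18:243 20:243 22:243 24:243 26:243 28:244 30:244 32:244 34:244 36:244 38:243 40:243 42:243 44:243 46:243 48:244 50:244 52:244 54:244 56:245 58:245 60:245 62:246 64:246 66:247 68:247 70:245 72:241 74:232 76:219 78:203 80:190 82:179 84:170 86:163 88:164 90:180 92:207
X -46:124 -44:173 -42:232 -40:248 -38:247 -36:246 -34:246 -32:246 -30:244 -28:235 -26:224 -24:228 -22:236 -20:242 -18:245 -16:246 -14:246 -12:246 -10:246 -8:246 -6:246 -4:246 -2:246 0:246 2:246 4:246 6:246 8:246 10:247 12:247 14:243 16:232 18:221 20:229 22:239 24:245 26:248 28:247 30:225 32:170 34:125 36:115 38:117 40:118 42:118 44:119 46:118
```

The model matches the jaws within about 1 mm: faces at about +63 and −35, rods symmetric. The clamp target is therefore (0.4755, −0.1495) at yaw −19.4°. The terminal block reads z ≈ 0.019 in its tray, which is right. Now the board.

>>> play_rows([
  [0.18,-0.24,0,0,0,0],
  [0.36,-0.48,0,0,0,-0.2],
  [0.55,-0.72,0,0,0,-0.4],
  [0.72,-0.96,0,0,0,-0.6],
  [0.75,-1,0,0,0,-0.8],
], fingers=0.8)

```text
time: 23.95
ee_pos: [0.4988, 0.1375, 0.3117]
eef_rot: [0.614, 0.79, -0.001, -0.002]
ft_force: [0.1, 0.1, -0.4]
width: 0.0776
grip_force: 0.0
```

>>> play_rows([
  [0,0,0,0,0,-0.2],
  [0,0,0,0,0,-0.23],
  [0,0,0,0,0,-0.23],
])

```text
time: 24.25
ee_pos: [0.5021, 0.133, 0.3123]
eef_rot: [0.571, 0.821, -0.001, -0.0]
ft_force: [-0.7, -0.8, 0.0]
width: 0.0781
grip_force: 0.0
```

```bash
python3 -c "
from plan import *
plan(.4752,.1662,.06,20.6)"
```

```text
shift [ 0.27  -0.09   0.469] turn [-0.002  0.001 -0.006] at [0.5021 0.133  0.3123] w 0.0781 g 0.0 t 24.2 F [-0.7 -0.8  0. ]
```

>>> play_rows([
  [0.2,-0.07,0.1,0,0,0],
  [0.27,-0.09,0.25,0,0,-0.006],
  [0.27,-0.09,0.4,0,0,-0.006],
  [0.27,-0.09,0.469,0,0,-0.006],
  [0.27,-0.09,0.469,0,0,-0.006],
])

```text
time: 24.75
ee_pos: [0.4751, 0.1658, 0.2413]
eef_rot: [0.569, 0.822, -0.001, -0.0]
ft_force: [0.3, -0.3, 0.5]
width: 0.0786
grip_force: 0.0
```

>>> play_rows([
  [0,0,0,0,0,0],
  [0,0,0,0,0,0],
])

```text
time: 24.95
ee_pos: [0.4759, 0.1663, 0.2436]
eef_rot: [0.569, 0.823, 0.001, 0.0]
ft_force: [0.2, 0.4, -0.1]
width: 0.0783
grip_force: 0.0
```

```bash
python3 -c "
from plan import *
plan(.4752,.1662,.016,20.6)"
```

```text
shift [ 0.001 -0.005  0.304] turn [ 0.003 -0.     0.003] at [0.4759 0.1663 0.2436] w 0.0783 g 0.0 t 24.9 F [ 0.2  0.4 -0.1]
```

>>> play_rows([
  [0,-0.004,0.1,0,0,0],
  [0,-0.004,0.2,0,0,0],
  [0,-0.004,0.28,0,0,0],
  [0,-0.004,0.304,0,0,0],
  [0,-0.004,0.304,0,0,0],
])

```text
time: 25.45
ee_pos: [0.4748, 0.1662, 0.197]
eef_rot: [0.568, 0.823, -0.0, -0.0]
ft_force: [0.3, 0.6, -0.4]
width: 0.0779
grip_force: 0.0
```

>>> play_rows([
  [0,0,0,0,0,0],
  [0,0,0,0,0,0],
  [0,0,0,0,0,0],
  [0,0,0,0,0,0],
], fingers=0.44, squeeze=3)

```text
time: 25.85
ee_pos: [0.4748, 0.1664, 0.1973]
eef_rot: [0.568, 0.823, 0.0, 0.0]
ft_force: [-0.0, -0.7, 1.1]
width: 0.0635
grip_force: 0.0
```

>>> play_rows([
  [0,0,0,0,0,0],
  [0,0,0,0,0,0],
  [0,0,0,0,0,0],
  [0,0,0,0,0,0],
], fingers=0.2)

```text
time: 26.25
ee_pos: [0.4748, 0.1663, 0.1971]
eef_rot: [0.568, 0.823, 0.0, 0.0]
ft_force: [0.2, -0.3, 2.4]
width: 0.0601
grip_force: 3.0
```

```bash
python3 -c "
from plan import *
plan(.4752,.1662,.016,20.6)
for i in range(5):
  vision.calibration('top'); vision.camera('side'); s=status.read_state(); print(R.from_quat(s['eef_rot']).inv().apply(s['ft_force']).round(2), s['torque'].round(2), s['width'])"
```

```text
shift [-0.002  0.002 -0.006] turn [ 0.    -0.     0.005] at [0.4748 0.1663 0.1971] w 0.0601 g 3.0 t 26.2 F [ 0.2 -0.3  2.4]
[ 0.53 -0.39 -2.04] [-0.05  0.16 -0.04] 0.05980271372160176
[-0.86 -0.95 -2.32] [-0.04  0.1   0.06] 0.05985040597454695
[ 1.    0.13 -2.72] [-0.01  0.11 -0.  ] 0.06003014203820844
[ 0.82 -0.01 -2.23] [-0.07  0.14  0.  ] 0.05940450230973164
[ 0.67 -1.24 -3.31] [-0.03  0.19 -0.02] 0.06000390659893573
```

Grip contact is symmetric, with almost no side force. I'll firm up the grip and lift straight up, slowly.

>>> play_rows([
  [0,0,0,0,0,0],
  [0,0,0,0,0,0],
  [0,0,0,0,0,0],
  [0,0,0,0,0,0],
], fingers=0, squeeze=14)

```text
time: 26.9
ee_pos: [0.4747, 0.1664, 0.1971]
eef_rot: [0.568, 0.823, 0.0, 0.0]
ft_force: [-0.7, 1.0, 5.0]
width: 0.0594
grip_force: 14.0
```

>>> play_rows([
  [0,0,-0.01,0,0,0],
  [0,0,-0.02,0,0,0],
  [0,0,-0.035,0,0,0],
  [0,0,-0.05,0,0,0],
  [0,0,-0.07,0,0,0],
])

```text
time: 27.4
ee_pos: [0.4746, 0.1662, 0.2076]
eef_rot: [0.568, 0.823, -0.0, -0.0]
ft_force: [0.2, -0.5, -0.8]
width: 0.0592
grip_force: 14.0
```

>>> play_rows([
  [0,0,-0.03,0,0,0],
  [0,0,-0.1,0,0,0],
  [0,0,-0.25,0,0,0],
  [0,0,-0.45,0,0,0],
  [0,0,-0.6,0,0,0],
])

```text
time: 27.9
ee_pos: [0.4749, 0.1661, 0.2998]
eef_rot: [0.568, 0.823, 0.001, 0.0]
ft_force: [0.3, -0.4, -0.2]
width: 0.0594
grip_force: 14.0
```

```bash
python3 -c "
from plan import *
plan(.4755,-.1495,.10,-19.4)
s=vision.camera('side'); t=vision.camera('top')
cv2.imwrite('pics/c11.png',np.hstack([cv2.resize(s[220:380,260:420],(400,400),interpolation=2),cv2.resize(t[200:290,170:280],(400,400),interpolation=2)]))"
```

```text
shift [-1.969 -0.741  0.117] turn [ 2.000e-03 -1.000e-03  1.338e+00] at [0.4749 0.1661 0.2998] w 0.0594 g 14.0 t 27.9 F [ 0.3 -0.4 -0.2]
```

View pics/c11.png

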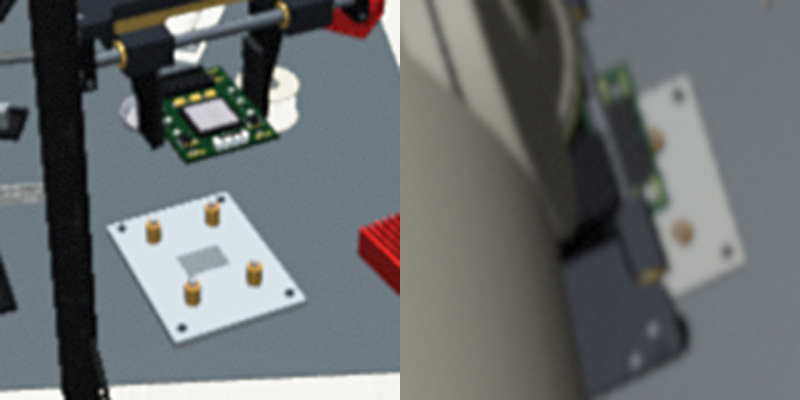

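The board is clear of its pins and held near level, component side up. Carrying it to the clamp.

>>> play_rows([
  [-0.1,-0.04,0,0,0,0.1],
  [-0.3,-0.1,0,0,0,0.2],
  [-0.5,-0.2,0,0,0,0.3],
  [-0.7,-0.26,0,0,0,0.4],
  [-0.9,-0.34,0,0,0,0.5],
])

```text
time: 28.5
ee_pos: [0.474, 0.0188, 0.2968]
eef_rot: [0.673, 0.74, -0.0, -0.0]
ft_force: [1.2, 0.8, -0.9]
width: 0.0593
grip_force: 14.0
```

>>> play_rows([
  [-0.1,0,0,0,0,0.05],
  [-0.1,0,0,0,0,0.05],
  [-0.1,0,0,0,0,0.05],
])

```text
time: 28.8
ee_pos: [0.4761, 0.0071, 0.2972]
eef_rot: [0.68, 0.733, -0.0, -0.0]
ft_force: [0.8, 1.0, -0.4]
width: 0.0594
grip_force: 14.0
```

```bash
python3 -c "
from plan import *
plan(.4755,-.1495,.10,-19.4)"
```

```text
shift [-1.041 -0.081  0.101] turn [-0.001 -0.     0.788] at [0.4761 0.0071 0.2972] w 0.0594 g 14.0 t 28.8 F [ 0.8  1.  -0.4]
```

>>> play_rows([
  [-0.2,-0.02,0,0,0,0.15],
  [-0.45,-0.04,0,0,0,0.35],
  [-0.7,-0.06,0,0,0,0.55],
  [-0.9,-0.08,0,0,0,0.7],
  [-1,-0.08,0,0,0,0.788],
])

```text
time: 29.3
ee_pos: [0.4754, -0.1447, 0.2974]
eef_rot: [0.817, 0.577, -0.0, 0.0]
ft_force: [0.5, 0.3, -0.1]
width: 0.0595
grip_force: 14.0
```

>>> play_rows([
  [0,0,0,0,0,0],
  [0,0,0,0,0,0],
  [0,0,0,0,0,0],
])

```text
time: 29.6
ee_pos: [0.4759, -0.1416, 0.2972]
eef_rot: [0.815, 0.58, -0.0, -0.0]
ft_force: [0.2, -0.9, -0.5]
width: 0.0591
grip_force: 14.0
```

```bash
cat > pit.py <<'E'
from plan import *
from scipy.optimize import minimize
def pitch():
    s=status.read_state(); Rm=R.from_quat(s['eef_rot']); Y=Rm.apply([0,1,0]); yaw=np.arctan2(Y[1],Y[0]); 
    vision.camera('side'); ds=spotter.regions_of('side','circuit_board')
    c0=np.r_[s['ee_pos'][:2],s['ee_pos'][2]-.182+.0069]
    for d in ds[:2]:
        m=d['pixels']; print('conf',d['conf'],m.sum())
        if abs(np.argwhere(m).mean(0)[::-1]-proj('side',c0)[0]).max()>40: continue
        best=[]
        for p in np.arange(-12,13,2):
          for dy in np.arange(-6,7,3):
            M=R.from_euler('z',yaw)*R.from_euler('x',p,degrees=True)
            b=M.apply([[x,y+dy/1000,z] for x in(-.03,.03) for y in(-.04,.04) for z in (0,.003)])+c0
            h=cv2.convexHull(proj('side',b).astype(np.float32)); g=np.zeros(m.shape,'uint8'); cv2.fillPoly(g,[h.astype(int)],1)
            rows=m; best.append(((g&m).sum()/(g|m).sum(),p,dy))
        print([tuple(np.round(v,2)) for v in sorted(best)[::-1][:6]])
E
python3 -c "
from pit import *
pitch(); plan(.4755,-.1495,.0096,-19.4)"
```

```text
conf 0.71 549
[(np.float64(0.84), np.float64(0.0), np.float64(-6.0)), (np.float64(0.83), np.float64(0.0), np.float64(0.0)), (np.float64(0.83), np.float64(2.0), np.float64(0.0)), (np.float64(0.83), np.float64(0.0), np.float64(-3.0)), (np.float64(0.82), np.float64(-2.0), np.float64(-6.0)), (np.float64(0.82), np.float64(-2.0), np.float64(-3.0))]
conf 0.69 242
shift [-0.048  0.015  0.705] turn [-0.001 -0.001  0.006] at [ 0.4758 -0.142   0.2974] w 0.0597 g 14.0 t 29.7 F [-0.1 -0.1 -1.1]
```

The pitch is about 0°. I'll align and descend to just above the rods.

>>> play_rows([
  [-0.048,0.01,0,0,0,0],
  [-0.048,0.01,0.2,0,0,0],
  [-0.048,0.01,0.4,0,0,0],
  [-0.048,0.01,0.55,0,0,0],
  [-0.048,0.01,0.62,0,0,0],
])

```text
time: 30.2
ee_pos: [0.4739, -0.1507, 0.2027]
eef_rot: [0.816, 0.578, -0.001, -0.001]
ft_force: [0.9, 0.9, -0.5]
width: 0.0598
grip_force: 14.0
```

>>> play_rows([
  [0,0,0.01,0,0,0],
  [0,0,0.02,0,0,0],
  [0,0,0.02,0,0,0],
])

```text
time: 30.5
ee_pos: [0.475, -0.1508, 0.2024]
eef_rot: [0.816, 0.578, 0.001, 0.0]
ft_force: [-0.0, -0.1, 0.1]
width: 0.0594
grip_force: 14.0
```

```bash
python3 -c "
from plan import *
plan(.4755,-.1495,.0096,-19.4)"
```

```text
shift [0.01  0.    0.072] turn [ 0.003 -0.001  0.001] at [ 0.475  -0.1508  0.2024] w 0.0594 g 14.0 t 30.5 F [-0.  -0.1  0.1]
```

>>> play_rows([
  [0.01,0,0.02,0,0,0],
  [0.01,0,0.035,0,0,0],
  [0.01,0,0.05,0,0,0],
  [0.01,0,0.06,0,0,0],
  [0.01,0,0.06,0,0,0],
])

```text
time: 31.0
ee_pos: [0.475, -0.1493, 0.1923]
eef_rot: [0.816, 0.578, -0.0, -0.0]
ft_force: [0.4, 0.4, -0.9]
width: 0.0592
grip_force: 14.0
```

>>> play_rows([
  [0,0,0.004,0,0,0],
  [0,0,0.008,0,0,0],
  [0,0,0.01,0,0,0],
  [0,0,0.01,0,0,0],
])

```text
time: 31.4
ee_pos: [0.4752, -0.1494, 0.1915]
eef_rot: [0.816, 0.578, 0.0, -0.0]
ft_force: [-3.2, 1.8, 9.4]
width: 0.0594
grip_force: 14.0
```

Contact came at the expected height (TCP 0.1915). I'll release and go straight up.

>>> play_rows([
  [0,0,-0.004,0,0,0],
  [0,0,-0.004,0,0,0],
  [0,0,-0.004,0,0,0],
  [0,0,-0.004,0,0,0],
  [0,0,-0.004,0,0,0],
], fingers=0.75)

```text
time: 31.9
ee_pos: [0.4751, -0.1493, 0.1915]
eef_rot: [0.816, 0.578, -0.0, -0.0]
ft_force: [-0.6, -0.4, -0.7]
width: 0.0756
grip_force: 0.0
```

>>> play_rows([
  [0,0,-0.05,0,0,0],
  [0,0,-0.15,0,0,0],
  [0,0,-0.4,0,0,0],
  [0,0,-0.7,0,0,0],
  [0,0,-1,0,0,0],
])

```text
time: 32.4
ee_pos: [0.4746, -0.1499, 0.3441]
eef_rot: [0.816, 0.577, -0.0, 0.0]
ft_force: [0.1, 0.0, 0.5]
width: 0.0759
grip_force: 0.0
```

>>> play_rows([
  [0.3,0,0,0,0,0],
  [0.6,0,0,0,0,0],
  [0.9,0,0,0,0,0],
  [0.9,0,0,0,0,0],
])

```text
time: 32.8
ee_pos: [0.5211, -0.0157, 0.3426]
eef_rot: [0.814, 0.581, 0.001, -0.0]
ft_force: [-0.2, -0.1, -0.8]
width: 0.0758
grip_force: 0.0
```

```bash
python3 -c "
from ov import *
s=vision.camera('side'); t=vision.camera('top'); cv2.imwrite('pics/topF.png',t); cv2.imwrite('pics/sideF.png',s)
Q=R.from_euler('z',yaw,degrees=True);o=[]
for n,im,(a,b,x,y) in(('top',t,(350,210,450,285)),('side',s,(295,185,375,255))):
  im=cv2.resize(im[b:y,a:x],None,fx=5,fy=5,interpolation=2)
  q=(proj(n,C+Q.apply([(i*.03,.014+j*.04,.0195) for i,j in((-1,-1),(1,-1),(1,1),(-1,1))]))-[a,b]+.5)*5
  cv2.polylines(im,[q.astype(int)],True,(0,0,255),1); o.append(cv2.resize(im,(400,int(im.shape[0]*400/im.shape[1]))))
h=max(i.shape[0] for i in o); o=[cv2.copyMakeBorder(i,0,h-i.shape[0],0,0,0) for i in o]
cv2.imwrite('pics/c12.png',np.hstack(o))
for n in('top','side'):
  for k in('fan','heat_sink','terminal_block','circuit_board'):
    for d in spotter.boxes_of(n,k)[:3]: print(n,k,round(d['conf'],2),np.round(d['point'],3))
"
```

```text
top fan 0.54 [ 0.646 -0.185  0.018]
top heat_sink 0.93 [0.335 0.168 0.013]
top heat_sink 0.69 [0.637 0.174 0.017]
top heat_sink 0.64 [ 0.316 -0.151  0.022]
top circuit_board 0.8 [ 0.476 -0.158  0.023]
side fan 0.56 [ 0.641 -0.178  0.013]
side heat_sink 0.65 [0.636 0.183 0.009]
side heat_sink 0.61 [0.344 0.173 0.019]
side heat_sink 0.56 [ 0.323 -0.122  0.025]
side terminal_block 0.62 [ 0.631 -0.     0.02 ]
side terminal_block 0.36 [0.643 0.188 0.002]
side circuit_board 0.88 [ 0.472 -0.149  0.018]
```

View pics/c12.png

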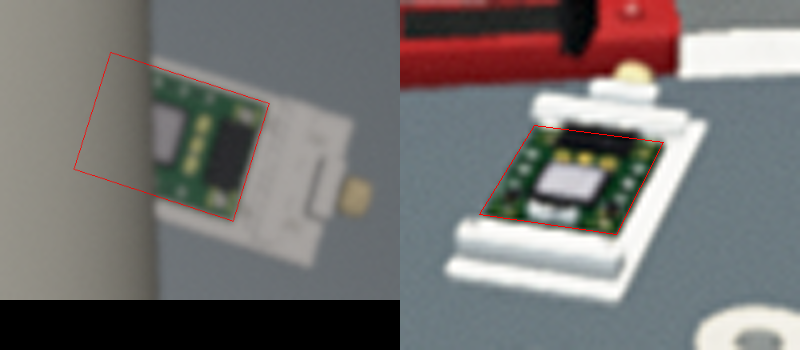

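The board lies flat on the rods, component side up, with its outline matching the centred target in both views and clear gaps to both jaws. The fan, heat sink and terminal block show in their trays, and both red look-alikes are in place. Handing in.

```bash
python3 -c "
from h import *
print(job.close_job())"
```

```text
the job is handed in; nothing more can be done
None
```

I took the stack apart in order: fan, heat sink and terminal block are in their trays, and the board lies component side up on the clamp rods, centred to within about 1–2 mm. I handed the job in at about 33 s of the allowed 136 s and got no score back.

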